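# Vent the vacuum box and take its lid off

## Robot

A 7-joint arm with a two-finger parallel gripper is mounted at the origin on a cart in front of the work surface, level with it; the furniture and walls round the work are solid. World frame = base frame: x ahead of the robot, y to its left, z up, the work surface at z = 0. Lengths are in m, angles in rad, forces in N, time in s.
With the tool pointing down it reaches from about 0.4 to 0.875 m from the base axis. Payload 4.4 kg.
Tool frame: the origin (TCP) lies at the very end of the fingers, on their centre line; the grasp point (between the pads) lies 19 mm behind it (tcp_to_grasp is the distance from the TCP to the grasp point, in m); z points along the fingers, y is the line along which they close (so a half turn about z gives the same grasp; the last joint's range is limited). The gripper opens to 85 mm and grips with 20 to 120 N. Pads are 22 mm wide; open, the fingers measure 114 mm over their backs; the gripper's body (76 mm by 85 mm) begins 54 mm behind the grasp point. The pads swing forward as they close: fully open they stand 13 mm farther back than shut.
Start: joints at [1.17, 0.628, 0.038, 1.517, -0.027, 0.996, -0.02], TCP at [0.214, -0.614, 0.231] pointing down, gripper open.
Joint ranges: [-3.06, 3.06], [-0.37, 2.12], [-1.25, 1.32], [0.18, 2.47], [-1.1, 4.24], [0.23, 1.98], [-2.94, 2.94]. Speed limits (rad/s): [2.57, 2.57, 3.14, 3.14, 3.14, 3.14, 3.14].

## Interface

Orientations are given as a unit quaternion [x, y, z, w].
In Python, from station import * gives the robot as it stands.
- The arm moves only by the tool arm_command, never from a script. Its argument "rows" is a list of rows, each an object with "dr": the turn, a rotation vector about the tool's x, y, z in units of 6 degrees (1.0 is 6 degrees), a list of three; "slide": the shift along the tool's x, y, z in m, a list of three; "grip": the closure, from 0 (fully open) to 1 (shut). A call has exactly 8 rows; each row is the pose to reach, as a shift and turn from the pose commanded when the call began, along the tool's axes at that moment; what a row does not reach only later rows make up. A row lasts 1/8 s, in which the tool goes at most 62.5 mm and 10.7 degrees, less where a joint would pass 70% of its speed; a pose out of reach is approached as far as the arm can. A call with a gripper value outside its range is refused whole. The fingers move at their own pace and stop on an object; "newtons" is the grip in N (left out, the last holds). Time passes only in rows, so rows that repeat a pose let the fingers close, or fill a call up. It gives the time, the measured TCP pose, the force, the opening and the grip force at its end, in the units of the state.
- read_state(): the state, without advancing time (a new reading comes with each control period).
- get_image(name): name is "side" or "top" or "wrist"; returns a dict with "pixels" (384x512x3 uint8, blue, green, red), "depth" (384x512 float32, m along the optical axis (not along the pixel's ray), 0 where there is no reading), "fx", "fy", "cx", "cy" (pixels), "k1" (the pictures are not rectified: a ray, as slopes to the right and down, at radius r is drawn at 1 + k1 r^2 times it, then the intrinsics apply), "rvec" (rotation vector, rad) and "tvec" (3), from world to camera coordinates, as OpenCV has them. Camera axes: x right, y down, z forward; pixel columns grow to the right and rows downward; lengths in m; the calibration is good to about 2 mm. A picture is of the moment at which its call begins.
- hand_in(): hands the job in; it is judged then, once.
The state is a dict: "time": time; "joint_pos": joint angles; "dq": joint speeds; "joint_efforts": joint torques, N m; "tool_pos": TCP position; "tool_rot": TCP orientation; "wrist_force": force on the tool from outside, world axes, zero at the start; "torque": the same for the moment, N m; "opening": finger opening in m; "grasp_force": force on a finger pad.
Only numpy, scipy, OpenCV 4.12 (cv2) and the standard library are available. Lean on these libraries where they do the work, as an engineer would, in place of code of your own. Each camera call takes 0.05 s, during which the arm holds its last target. There are 200 camera calls.

## Task

The clear box whose lid carries a tap handle is under vacuum, with needle cartridges inside. With the lid still in place, turn its vent tap anticlockwise (seen from above) to its stop to let the air in; then lift the lid off (the tap handle serves as its grip) and set it down, tap up, in the middle of the grey mat without dropping it. Leave the similar box with the plain round knob where it stands.

Things in the scene. Friction and masses are not known exactly. Their poses are not given: they have to be found in the camera images.
- vacuum_box: Clear square box, 96 x 96 mm and 80 mm high, fixed to the table, with three blue needle cartridges inside; the only box whose lid has a tap. Origin: centre of its underside; z up.
- lid: Loose grey lid of the vacuum box, 0.28 kg with tap: 100 x 100 x 10 mm plate. Origin: centre of the plate's underside, which rests on the box's rim 80 mm up; z up, x and y along its edges. Two rails below reach 22 mm into the box (2 mm play), so it cannot turn there; lift it straight up 35 mm to clear. On a flat surface it stands on the rails, origin 22 mm up. Brass nozzle on its +y edge.
- vent_tap (a joint): Tap in the lid's middle: upright axis, black bar handle 60 mm long, 14 thick, 25 high. Value in rad, grows anticlockwise from above: angle of the bar from the lid's x axis towards y. Starts shut at 0 to 0.2; open stop at 1.45, bar nearly in line with the nozzle. Stiff (0.06 N m), stays where left. Below about 0.9 the lid is held down (2 mm play), above it the lid is free.
- tap_grip (a point): Point on the tap's axis, 34 mm above the lid's underside, at which to grip across the bar. The bar reaches from 15 mm below it to 10 mm above; the lid's top is 24 mm below it, a steel boss of 30 mm diameter round the axis tops out 18 mm below it. Its x axis lies along the bar.
- mat: Fixed flat grey mat, 150 x 150 mm, 4 mm thick. Origin: centre of its underside (on the table).
- plain_box: Bystander, loose: a similar clear box, 96 x 96 mm, with a fixed grey lid (top at 90 mm) bearing a plain round black knob, 30 mm across and 26 high, instead of a tap; two red cartridges inside. Origin: centre of its underside.

How it is judged:
By the outcome, as a careful person would: the job done as asked, in the order asked, and still so for the second after the job is handed in, with the robot touching nothing.
It also fails if it takes over 43 s, if anything falls off the work surface, if the arm or the gripper's body presses on something with over 40 N, if the wrist force passes 120 N, or if a joint passes its speed limit or range.

## Working session

There is one attempt and no reset: what is moved stays moved. The work goes in short steps, Python scripts to look and compute and a tool call to move; the robot and the scene stay as the last step left them, time stands still between calls to the robot, and variables do not carry over. Pictures are saved under pics/ and viewed, at most 10 in all, crops included, and the job is handed in when it is done.

Besides the shell and the picture viewer there is one more tool, called after "Call:" as name(argument=value, ...) on one line, values as JSON. arm_command: Moves the arm, as the interface text tells. Its arguments: {"type":"object","properties":{"rows":{"type":"array"},"newtons":{"type":"number"}},"required":["rows"]}

```bash
mkdir -p pics; cat > h.py <<'E'
from station import *
import numpy as np, cv2, pickle
from scipy.spatial.transform import Rotation as R
def snap(n,f):
    im=get_image(n); pickle.dump(im,open(f'{f}.pkl','wb')); cv2.imwrite(f'pics/{f}.png',im['pixels']); return im
def load(f): return pickle.load(open(f'{f}.pkl','rb'))
def ray(im,u,v):
    K=np.array([[im['fx'],0,im['cx']],[0,im['fy'],im['cy']],[0,0,1.]])
    p=cv2.undistortPoints(np.array([[[u,v]]],float),K,np.array([im['k1'],0,0,0,0.]))[0,0]
    Rm=cv2.Rodrigues(np.array(im['rvec'],float))[0]; t=np.array(im['tvec'],float).ravel()
    return -Rm.T@t, Rm.T@np.array([p[0],p[1],1.])
def atz(im,u,v,z):
    o,d=ray(im,u,v); return o+d*(z-o[2])/d[2]
def atd(im,u,v):
    o,d=ray(im,u,v); return o+d*im['depth'][int(v),int(u)]
E
python3 - <<'E'
from h import *
a=snap('top','top1');b=snap('side','side1')
cv2.imwrite('pics/both.png',cv2.resize(np.vstack([a['pixels'],b['pixels']]),(400,600)) )
s=read_state();print(s)
E
```

```text
{'time': 0.1, 'joint_pos': array([ 1.17016804,  0.62922823,  0.03845354,  1.51827544, -0.0270206 ,
        0.99630389, -0.01999392]), 'dq': array([-0.00068621, -0.00220031, -0.00145122, -0.00260764,  0.00067183,
       -0.00017028,  0.00274547]), 'joint_efforts': array([ 3.50439972e-03, -5.64533937e+01,  1.22978669e+00, -1.93973762e+01,
        1.11465299e-02,  5.35427942e-03,  1.06646280e-05]), 'tool_pos': array([ 0.21343913, -0.6133611 ,  0.23049529]), 'tool_rot': array([ 9.86019631e-01,  1.66627033e-01, -1.43264776e-04, -8.36303077e-04]), 'wrist_force': array([ 0.69867838,  0.10190372, -0.29039175]), 'torque': array([-0.04420343,  0.04300371, -0.02588126]), 'grasp_force': 0.0, 'opening': 0.08539949695779345}
```

View pics/top1.png

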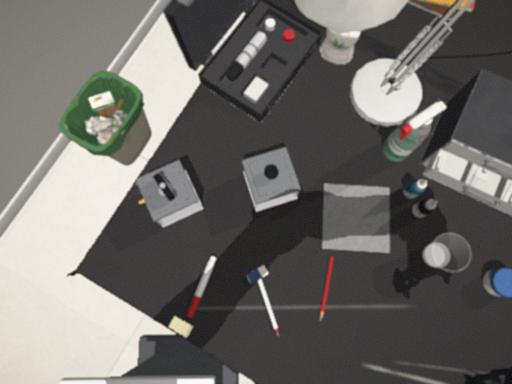

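View pics/side1.png

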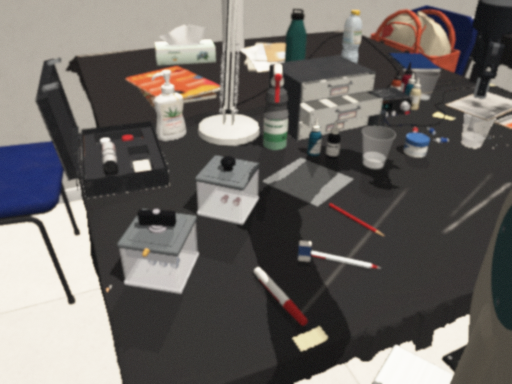

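The tap box is at top-image (168,190), with the nozzle on its left at (141,202). The plain box is at (271,178) and the mat at (356,218). Next is an enlarged crop of the tap lid.

```bash
python3 - <<'E'
from h import *
a=load('top1')
cv2.imwrite('pics/crop1.png',cv2.resize(a['pixels'][145:240,125:225],None,fx=6,fy=6,interpolation=cv2.INTER_CUBIC))
for p in [(324,184),(390,187),(388,251),(322,249)]: print('mat',atz(a,*p,.004).round(3))
print('plain',atz(a,271,171,.116).round(3), atd(a,271,171).round(3))
for p in [(163,182),(169,193),(166,187)]: print('tap',atz(a,*p,.124).round(3),atd(a,*p).round(3))
print('noz',atz(a,141,202,.085).round(3))
E
```

```text
mat [ 0.562 -0.403  0.004]
mat [ 0.555 -0.555  0.004]
mat [ 0.408 -0.539  0.004]
mat [ 0.413 -0.393  0.004]
plain [ 0.56  -0.278  0.116] [ 0.561 -0.278  0.115]
tap [ 0.535 -0.062  0.124] [ 0.535 -0.061  0.123]
tap [ 0.512 -0.075  0.124] [ 0.513 -0.074  0.121]
tap [ 0.525 -0.068  0.124] [ 0.525 -0.068  0.121]
noz [ 0.503 -0.009  0.085]
```

View pics/crop1.png

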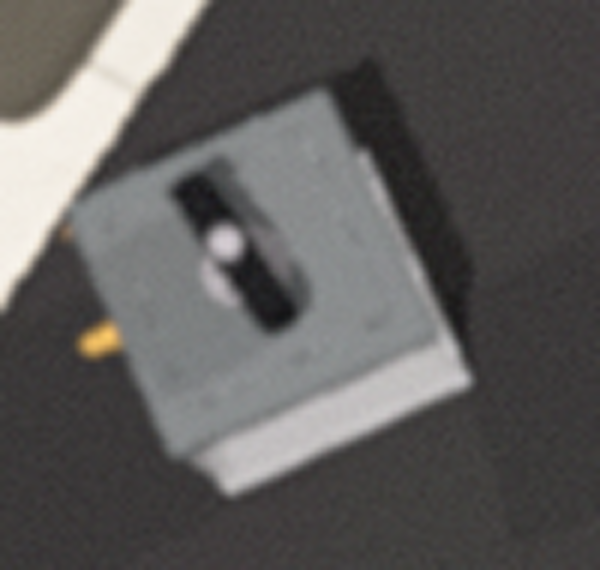

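```bash
python3 - <<'E'
from h import *
a=load('top1')
f=lambda x,y:(125+x/6-.4,145+y/6-.4)
c=np.array([atz(a,*f(*p),.09) for p in [(75,200),(325,90),(440,335),(175,460)]])
print(c.round(3),'lid c',c.mean(0).round(3))
for i,j in [(0,1),(3,2),(1,2),(0,3)]:
    d=c[j]-c[i];print(np.hypot(*d[:2]).round(3),np.degrees(np.arctan2(d[1],d[0])).round(1))
e=[atz(a,*f(*p),.124) for p in [(193,175),(290,322)]]
d=e[0]-e[1];print('bar',np.mean(e,0).round(3),np.hypot(*d[:2]),np.degrees(np.arctan2(d[1],d[0])))
print(atz(a,*f(226,243),.124))
s=read_state();r=R.from_quat(s['tool_rot']).as_matrix();print(r.round(3))
D=np.array([.524,-.068,.2])-s['tool_pos'];print(r.T@D)
E
```

```text
[[ 0.553  0.001  0.09 ]
 [ 0.593 -0.084  0.09 ]
 [ 0.505 -0.127  0.09 ]
 [ 0.461 -0.039  0.09 ]] lid c [ 0.528 -0.063  0.09 ]
0.094 -64.7
0.098 -63.9
0.098 -154.0
0.1 -156.5
bar [ 0.527 -0.066  0.124] 0.0611166534064462 34.46237548245967
[ 0.52861045 -0.06063602  0.124     ]
[[ 0.944  0.329 -0.001]
 [ 0.329 -0.944  0.002]
 [-0.    -0.002 -1.   ]]
[ 0.47251888 -0.41297646  0.03119433]
```

Call:
arm_command(rows=[{"dr": [0, 0, -0.3], "slide": [0.04, -0.035, 0], "grip": 0}, {"dr": [0, 0, -0.6], "slide": [0.08, -0.07, 0], "grip": 0}, {"dr": [0, 0, -0.9], "slide": [0.12, -0.105, 0], "grip": 0}, {"dr": [0, 0, -1.2], "slide": [0.16, -0.14, 0], "grip": 0}, {"dr": [0, 0, -1.5], "slide": [0.2, -0.175, 0], "grip": 0}, {"dr": [0, 0, -1.9], "slide": [0.24, -0.21, 0], "grip": 0}, {"dr": [0, 0, -2.2], "slide": [0.28, -0.245, 0], "grip": 0}, {"dr": [0, 0, -2.55], "slide": [0.31, -0.27, 0], "grip": 0}])

```text
time: 1.1
tool_pos: [0.4186, -0.2545, 0.2312]
tool_rot: [0.955, 0.298, 0.0, -0.0]
wrist_force: [0.7, -0.2, 0.4]
opening: 0.0851
grasp_force: 0.0
```

```bash
python3 - <<'E'
from h import *
s=read_state();r=R.from_quat(s['tool_rot']).as_matrix();print(s['time'],s['tool_pos'],s['joint_pos'].round(2));print(r.round(3))
D=np.array([.528,-.063,.22])-s['tool_pos'];print(r.T@D)
E
```

```text
1.1 [ 0.41855321 -0.25452362  0.23117546] [ 0.54  0.4  -0.06  1.95  0.03  0.79 -0.51]
[[ 0.822  0.569 -0.   ]
 [ 0.569 -0.822  0.001]
 [ 0.    -0.001 -1.   ]]
[ 0.19896238 -0.09524082  0.01131109]
```

Call:
arm_command(rows=[{"dr": [0, 0, 0], "slide": [0.04, -0.02, 0], "grip": 0}, {"dr": [0, 0, 0], "slide": [0.08, -0.04, 0], "grip": 0}, {"dr": [0, 0, 0], "slide": [0.12, -0.06, 0], "grip": 0}, {"dr": [0, 0, 0], "slide": [0.16, -0.08, 0], "grip": 0}, {"dr": [0, 0, 0], "slide": [0.19, -0.092, 0.005], "grip": 0}, {"dr": [0, 0, 0], "slide": [0.199, -0.095, 0.01], "grip": 0}, {"dr": [0, 0, 0], "slide": [0.199, -0.095, 0.01], "grip": 0}, {"dr": [0, 0, 0], "slide": [0.199, -0.095, 0.01], "grip": 0}])

```text
time: 2.1
tool_pos: [0.5271, -0.0679, 0.2212]
tool_rot: [0.955, 0.295, -0.001, 0.0]
wrist_force: [-0.6, -0.9, -1.4]
opening: 0.0855
grasp_force: 0.0
```

```bash
python3 - <<'E'
from h import *
a=snap('wrist','w1')
s=read_state();print(s['time'],s['tool_pos'],s['joint_pos'].round(2))
E
```

```text
2.15 [ 0.52719235 -0.06787206  0.22138195] [ 0.13  0.47 -0.08  1.86  0.05  0.81 -0.95]
```

View pics/w1.png

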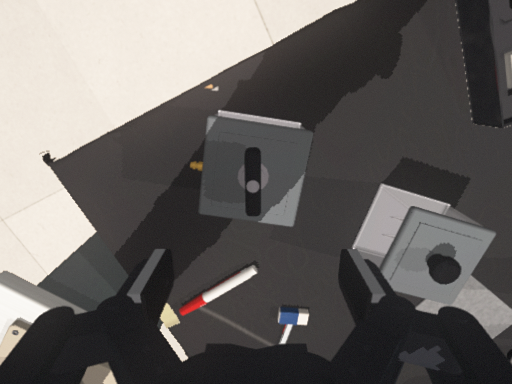

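The wrist view shows the bar running from (253,148) to (253,215), almost upright in the picture. The nozzle is at (195,166). The lid corners are (208,117), (314,130), (294,226) and (200,213).

```bash
python3 - <<'E'
from h import *
a=load('w1')
e=[atz(a,*p,.124) for p in [(253,149),(253,214)]]
d=e[0]-e[1];print('bar',np.array(e).round(4),np.mean(e,0).round(4),np.hypot(*d[:2]),np.degrees(np.arctan2(d[1],d[0])))
print(atd(a,253,160),atd(a,253,205),atd(a,220,200))
c=np.array([atz(a,*p,.09) for p in [(208,117),(314,130),(294,226),(200,213)]]);print(c.round(3),c.mean(0))
for i,j in [(1,0),(2,3),(2,1),(3,0)]:
    d=c[j]-c[i];print(np.hypot(*d[:2]).round(3),np.degrees(np.arctan2(d[1],d[0])).round(1))
s=read_state();r=R.from_quat(s['tool_rot']).as_matrix()
print(r.T@(np.mean(e,0)-[0,0,.024]-s['tool_pos']), np.degrees(np.arctan2(r[1,0],r[0,0])))
E
```

```text
bar [[ 0.5559 -0.0457  0.124 ]
 [ 0.5075 -0.0785  0.124 ]] [ 0.5317 -0.0621  0.124 ] 0.058536926859445455 34.08429423713169
[ 0.5483006  -0.05090408  0.12426171] [ 0.59618532 -0.02097239  0.36392781] [ 0.48940147 -0.05067342  0.09118329]
[[ 0.552  0.001  0.09 ]
 [ 0.597 -0.086  0.09 ]
 [ 0.508 -0.129  0.09 ]
 [ 0.465 -0.041  0.09 ]] [ 0.53032899 -0.06387027  0.09      ]
0.098 117.4
0.097 115.6
0.099 26.0
0.096 26.4
[ 0.00708235 -0.0022413   0.12137457] 34.33187335845263
```

Call:
arm_command(rows=[{"dr": [0, 0, 0], "slide": [0.003, -0.001, 0.03], "grip": 0}, {"dr": [0, 0, 0], "slide": [0.006, -0.002, 0.06], "grip": 0}, {"dr": [0, 0, 0], "slide": [0.006, -0.002, 0.09], "grip": 0}, {"dr": [0, 0, 0], "slide": [0.006, -0.002, 0.11], "grip": 0}, {"dr": [0, 0, 0], "slide": [0.006, -0.002, 0.119], "grip": 0}, {"dr": [0, 0, 0], "slide": [0.006, -0.002, 0.12], "grip": 0.4}, {"dr": [0, 0, 0], "slide": [0.006, -0.002, 0.12], "grip": 0.6}, {"dr": [0, 0, 0], "slide": [0.006, -0.002, 0.12], "grip": 0.7}], newtons=40)

```text
time: 3.15
tool_pos: [0.5323, -0.0612, 0.1022]
tool_rot: [0.955, 0.296, 0.001, 0.0]
wrist_force: [0.2, -0.5, 0.6]
opening: 0.0322
grasp_force: 0.0
```

Call:
arm_command(rows=[{"dr": [0, 0, 0], "slide": [0, 0, 0], "grip": 0.8}, {"dr": [0, 0, 0], "slide": [0, 0, 0], "grip": 0.9}, {"dr": [0, 0, 0], "slide": [0, 0, 0], "grip": 1}, {"dr": [0, 0, 0], "slide": [0, 0, 0], "grip": 1}, {"dr": [0, 0, 0], "slide": [0, 0, 0], "grip": 1}, {"dr": [0, 0, 0], "slide": [0, 0, 0], "grip": 1}, {"dr": [0, 0, 0], "slide": [0, 0, 0], "grip": 1}, {"dr": [0, 0, 0], "slide": [0, 0, 0], "grip": 1}], newtons=40)

```text
time: 4.15
tool_pos: [0.5321, -0.0611, 0.1019]
tool_rot: [0.955, 0.296, 0.0, 0.0]
wrist_force: [-1.8, -0.2, 6.0]
opening: 0.0129
grasp_force: 41.8
```

Call:
arm_command(rows=[{"dr": [0, 0, -0.8], "slide": [0, 0, 0], "grip": 1}, {"dr": [0, 0, -1.6], "slide": [0, 0, 0], "grip": 1}, {"dr": [0, 0, -2.4], "slide": [0, 0, 0], "grip": 1}, {"dr": [0, 0, -3.2], "slide": [0, 0, 0], "grip": 1}, {"dr": [0, 0, -4.0], "slide": [0, 0, 0], "grip": 1}, {"dr": [0, 0, -4.8], "slide": [0, 0, 0], "grip": 1}, {"dr": [0, 0, -5.6], "slide": [0, 0, 0], "grip": 1}, {"dr": [0, 0, -6.0], "slide": [0, 0, 0], "grip": 1}])

```text
time: 5.15
tool_pos: [0.5309, -0.0602, 0.1019]
tool_rot: [0.816, 0.578, -0.0, -0.001]
wrist_force: [-3.2, 1.6, 8.7]
opening: 0.0129
grasp_force: 42.3
```

```bash
python3 - <<'E'
from h import *
s=read_state();r=R.from_quat(s['tool_rot']).as_matrix();print(s);print(np.degrees(np.arctan2(r[1,0],r[0,0])))
E
```

```text
{'time': 5.15, 'joint_pos': array([ 0.22206358,  0.66148044, -0.24348167,  1.94985508,  0.27947399,
        0.5637911 , -0.54852793]), 'dq': array([ 0.05990605,  0.0063277 , -0.08803125, -0.00040069,  0.09669937,
        0.01744953,  0.22662608]), 'joint_efforts': array([  0.50831113, -46.38322949,  -1.15162253, -12.47310519,
         0.46014715,  -0.9746448 ,  -0.09970555]), 'tool_pos': array([ 0.53094664, -0.06022266,  0.10185513]), 'tool_rot': array([ 8.16212929e-01,  5.77750712e-01, -3.29711336e-04, -6.78450012e-04]), 'wrist_force': array([-3.1729785 ,  1.6103572 ,  8.66545327]), 'torque': array([ 0.44670414,  0.70727432, -0.09197996]), 'grasp_force': 42.2946971654892, 'opening': 0.012938112637854084}
70.58500208893994
```

Call:
arm_command(rows=[{"dr": [0, 0, -0.9], "slide": [0, 0, 0], "grip": 1}, {"dr": [0, 0, -1.8], "slide": [0, 0, 0], "grip": 1}, {"dr": [0, 0, -2.7], "slide": [0, 0, 0], "grip": 1}, {"dr": [0, 0, -3.6], "slide": [0, 0, 0], "grip": 1}, {"dr": [0, 0, -4.5], "slide": [0, 0, 0], "grip": 1}, {"dr": [0, 0, -5.3], "slide": [0, 0, 0], "grip": 1}, {"dr": [0, 0, -6.0], "slide": [0, 0, 0], "grip": 1}, {"dr": [0, 0, -6.5], "slide": [0, 0, 0], "grip": 1}])

```text
time: 6.15
tool_pos: [0.5295, -0.0602, 0.1019]
tool_rot: [0.577, 0.817, -0.001, -0.002]
wrist_force: [-5.8, 1.5, 10.9]
opening: 0.0133
grasp_force: 42.8
```

Call:
arm_command(rows=[{"dr": [0, 0, -0.1], "slide": [0, 0, 0], "grip": 1}, {"dr": [0, 0, -0.2], "slide": [0, 0, 0], "grip": 1}, {"dr": [0, 0, -0.3], "slide": [0, 0, 0], "grip": 1}, {"dr": [0, 0, -0.4], "slide": [0, 0, 0], "grip": 1}, {"dr": [0, 0, -0.5], "slide": [0, 0, 0], "grip": 1}, {"dr": [0, 0, -0.5], "slide": [0, 0, 0], "grip": 1}, {"dr": [0, 0, -0.5], "slide": [0, 0, 0], "grip": 1}, {"dr": [0, 0, -0.5], "slide": [0, 0, 0], "grip": 1}])

```text
time: 7.15
tool_pos: [0.5304, -0.0606, 0.1019]
tool_rot: [0.557, 0.83, -0.0, -0.001]
wrist_force: [-4.3, 1.4, 10.1]
opening: 0.0127
grasp_force: 44.3
```

```bash
python3 - <<'E'
from h import *
s=read_state();r=R.from_quat(s['tool_rot']).as_matrix();print(s['torque'],s['wrist_force'],s['tool_pos'],s['joint_efforts'],s['joint_pos']);print(np.degrees(np.arctan2(r[1,0],r[0,0])))
a=snap('wrist','w2')
E
```

```text
[ 0.33243633  0.94182341 -0.78469575] [-4.27620665  1.43998617 10.14096798] [ 0.53037499 -0.0605683   0.10185403] [ -0.21159716 -45.89597583  -4.45409238 -12.67032892   1.33798543
  -1.17043152   0.826612  ] [ 0.3537329   0.68798132 -0.44622067  1.94645355  0.4918657   0.61788048
 -0.02364773]
112.29262129671281
```

View pics/w2.png

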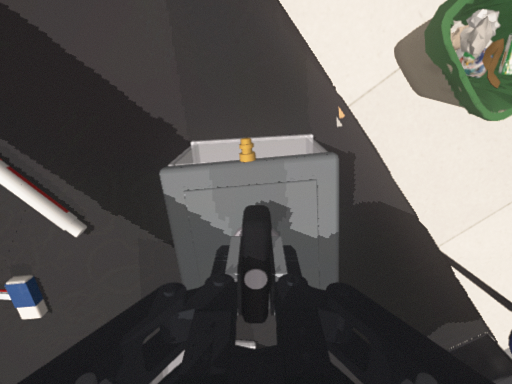

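The tap is at its stop: torque rose to 0.79 N m and the bar lines up with the nozzle. In the picture the bar runs (258,210)-(255,320) and the nozzle is at (247,150). I'll ease the torque, then lift.

Call:
arm_command(rows=[{"dr": [0, 0, 0.1], "slide": [0, 0, 0], "grip": 1}, {"dr": [0, 0, 0.2], "slide": [0, 0, 0], "grip": 1}, {"dr": [0, 0, 0.25], "slide": [0, 0, 0], "grip": 1}, {"dr": [0, 0, 0.25], "slide": [0, 0, 0], "grip": 1}, {"dr": [0, 0, 0.25], "slide": [0, 0, -0.002], "grip": 1}, {"dr": [0, 0, 0.25], "slide": [0, 0, -0.004], "grip": 1}, {"dr": [0, 0, 0.25], "slide": [0, 0, -0.006], "grip": 1}, {"dr": [0, 0, 0.25], "slide": [0, 0, -0.008], "grip": 1}], newtons=60)

```text
time: 8.2
tool_pos: [0.5306, -0.0609, 0.1088]
tool_rot: [0.567, 0.824, -0.001, -0.001]
wrist_force: [-3.3, 1.7, -6.9]
opening: 0.0128
grasp_force: 59.8
```

```bash
python3 - <<'E'
from h import *
s=read_state();r=R.from_quat(s['tool_rot']).as_matrix();print(s['torque'],s['wrist_force'],s['tool_pos']);print(np.degrees(np.arctan2(r[1,0],r[0,0])))
E
```

```text
[ 0.62344975  0.91507078 -0.19822466] [-3.31155414  1.71563469 -6.89918566] [ 0.53057716 -0.06088787  0.1087764 ]
110.96324738066241
```

Call:
arm_command(rows=[{"dr": [0, 0, 0], "slide": [0, 0, -0.006], "grip": 1}, {"dr": [0, 0, 0], "slide": [0, 0, -0.014], "grip": 1}, {"dr": [0, 0, 0], "slide": [0, 0, -0.022], "grip": 1}, {"dr": [0, 0, 0], "slide": [0, 0, -0.03], "grip": 1}, {"dr": [0, 0, 0], "slide": [0, 0, -0.045], "grip": 1}, {"dr": [0, 0, 0], "slide": [0, 0, -0.065], "grip": 1}, {"dr": [0, 0, 0], "slide": [0, 0, -0.085], "grip": 1}, {"dr": [0, 0, 0], "slide": [0, 0, -0.105], "grip": 1}])

```text
time: 9.2
tool_pos: [0.5323, -0.0612, 0.2161]
tool_rot: [0.566, 0.824, 0.0, 0.001]
wrist_force: [0.2, -0.3, -2.3]
opening: 0.0127
grasp_force: 60.3
```

```bash
python3 - <<'E'
from h import *
a=snap('side','s2')
b=snap('wrist','w3')
cv2.imwrite('pics/sw.png',cv2.resize(np.vstack([a['pixels'][100:320],b['pixels']]),(508,600)))
s=read_state();r=R.from_quat(s['tool_rot']).as_matrix();print(s['torque'],s['wrist_force'],s['tool_pos'],s['joint_pos']);print(np.degrees(np.arctan2(r[1,0],r[0,0])))
D=np.array([.4845,-.4725,.22])-s['tool_pos'];print(r.T@D,r.round(3))
t=load('top1')
E
```

```text
[ 0.05694523 -0.02696724  0.01146553] [ 0.00749182 -0.32431588 -3.09875171] [ 0.53383334 -0.06098712  0.21725148] [ 0.43048834  0.52915442 -0.54970456  1.84412304  0.35647185  0.860832
  0.07370521]
110.97925408988922
[-0.36657716 -0.19338449 -0.00279472] [[-0.358  0.934  0.006]
 [ 0.934  0.358 -0.001]
 [-0.003  0.006 -1.   ]]
```

View pics/sw.png

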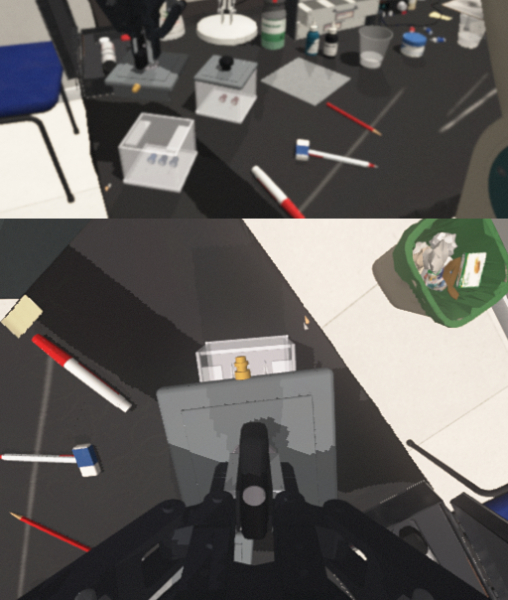

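Call:
arm_command(rows=[{"dr": [0, 0, 0.3], "slide": [-0.02, -0.01, 0], "grip": 1}, {"dr": [0, 0, 0.8], "slide": [-0.055, -0.029, 0], "grip": 1}, {"dr": [0, 0, 1.4], "slide": [-0.095, -0.05, 0], "grip": 1}, {"dr": [0, 0, 2.0], "slide": [-0.135, -0.071, 0], "grip": 1}, {"dr": [0, 0, 2.6], "slide": [-0.175, -0.092, 0], "grip": 1}, {"dr": [0, 0, 3.2], "slide": [-0.215, -0.113, 0], "grip": 1}, {"dr": [0, 0, 3.8], "slide": [-0.255, -0.134, 0], "grip": 1}, {"dr": [0, 0, 4.4], "slide": [-0.29, -0.153, 0], "grip": 1}])

```text
time: 10.3
tool_pos: [0.4905, -0.3898, 0.2131]
tool_rot: [0.741, 0.671, -0.001, -0.001]
wrist_force: [0.7, 0.6, -2.9]
opening: 0.0129
grasp_force: 60.3
```

```bash
python3 - <<'E'
from h import *
s=read_state();r=R.from_quat(s['tool_rot']).as_matrix();print(s['wrist_force'],s['tool_pos'],s['joint_pos']);print(np.degrees(np.arctan2(r[1,0],r[0,0])))
D=np.array([.4845,-.4725,.12])-s['tool_pos'];print(r.T@D)
E
```

```text
[ 0.72278224  0.59923328 -2.94349681] [ 0.49048308 -0.38982023  0.21306821] [ 0.86834601  0.63988651 -0.40310541  1.59729417  0.29027364  0.96603472
  0.27041043]
84.29182703968034
[-0.08283552  0.00248261  0.09308891]
```

Call:
arm_command(rows=[{"dr": [0, 0, 0.2], "slide": [-0.025, 0.001, 0.005], "grip": 1}, {"dr": [0, 0, 0.4], "slide": [-0.05, 0.002, 0.02], "grip": 1}, {"dr": [0, 0, 0.6], "slide": [-0.07, 0.0025, 0.045], "grip": 1}, {"dr": [0, 0, 0.8], "slide": [-0.083, 0.0025, 0.07], "grip": 1}, {"dr": [0, 0, 0.9], "slide": [-0.083, 0.0025, 0.09], "grip": 1}, {"dr": [0, 0, 0.9], "slide": [-0.083, 0.0025, 0.11], "grip": 1}, {"dr": [0, 0, 0.9], "slide": [-0.083, 0.0025, 0.125], "grip": 1}, {"dr": [0, 0, 0.9], "slide": [-0.083, 0.0025, 0.13], "grip": 1}])

```text
time: 11.3
tool_pos: [0.4873, -0.4685, 0.0832]
tool_rot: [0.77, 0.638, -0.0, -0.001]
wrist_force: [-0.1, -0.3, -2.6]
opening: 0.0126
grasp_force: 60.3
```

```bash
python3 - <<'E'
from h import *
a=snap('top','t2');b=snap('side','s3')
cv2.imwrite('pics/ts.png',np.vstack([cv2.resize(a['pixels'][150:290,270:440],None,fx=2.4,fy=2.4),cv2.resize(b['pixels'][120:230,250:420],None,fx=2.4,fy=2.4)]))
s=read_state();r=R.from_quat(s['tool_rot']).as_matrix();print(s['wrist_force'],s['tool_pos']);print(r.round(3))
D=np.array([.4845,-.4725,.05])-s['tool_pos'];print(r.T@D)
E
```

```text
[ 0.98242075 -0.06189814 -3.30865487] [ 0.48752262 -0.46908174  0.08407727]
[[ 0.187  0.982 -0.   ]
 [ 0.982 -0.187  0.   ]
 [ 0.    -0.    -1.   ]]
[-0.00393244 -0.00232088  0.03407683]
```

View pics/ts.png

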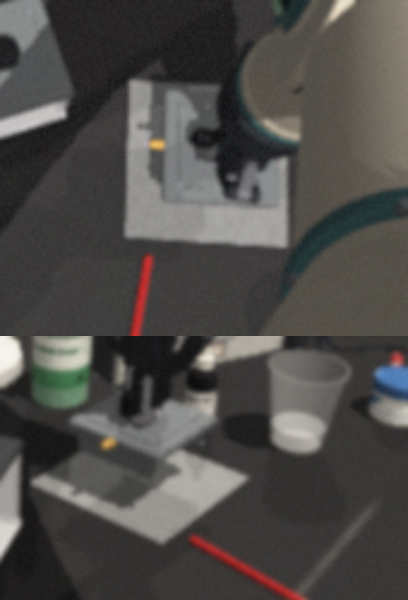

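The lid hangs over the mat, level and square to it; the nozzle is at (157,145) in the top crop. I'll lower it, correcting by about 4 mm and 2 mm.

Call:
arm_command(rows=[{"dr": [0, 0, 0], "slide": [-0.002, -0.001, 0.006], "grip": 1}, {"dr": [0, 0, 0], "slide": [-0.004, -0.002, 0.012], "grip": 1}, {"dr": [0, 0, 0], "slide": [-0.004, -0.002, 0.018], "grip": 1}, {"dr": [0, 0, 0], "slide": [-0.004, -0.002, 0.023], "grip": 1}, {"dr": [0, 0, 0], "slide": [-0.004, -0.002, 0.027], "grip": 1}, {"dr": [0, 0, 0], "slide": [-0.004, -0.002, 0.03], "grip": 1}, {"dr": [0, 0, 0], "slide": [-0.004, -0.002, 0.032], "grip": 1}, {"dr": [0, 0, 0], "slide": [-0.004, -0.002, 0.033], "grip": 1}])

```text
time: 12.4
tool_pos: [0.4847, -0.473, 0.0513]
tool_rot: [0.771, 0.637, 0.0, 0.0]
wrist_force: [-0.5, -0.0, -3.3]
opening: 0.0128
grasp_force: 60.3
```

Call:
arm_command(rows=[{"dr": [0, 0, 0], "slide": [0, 0, 0.0005], "grip": 1}, {"dr": [0, 0, 0], "slide": [0, 0, 0.001], "grip": 1}, {"dr": [0, 0, 0], "slide": [0, 0, 0.0015], "grip": 1}, {"dr": [0, 0, 0], "slide": [0, 0, 0.002], "grip": 1}, {"dr": [0, 0, 0], "slide": [0, 0, 0.0025], "grip": 1}, {"dr": [0, 0, 0], "slide": [0, 0, 0.003], "grip": 1}, {"dr": [0, 0, 0], "slide": [0, 0, 0.003], "grip": 1}, {"dr": [0, 0, 0], "slide": [0, 0, 0.003], "grip": 1}])

```text
time: 13.4
tool_pos: [0.4847, -0.473, 0.0483]
tool_rot: [0.771, 0.637, 0.0, 0.0]
wrist_force: [-0.9, -0.6, -2.7]
opening: 0.0127
grasp_force: 60.3
```

Call:
arm_command(rows=[{"dr": [0, 0, 0], "slide": [0, 0, 0.0003], "grip": 1}, {"dr": [0, 0, 0], "slide": [0, 0, 0.0006], "grip": 1}, {"dr": [0, 0, 0], "slide": [0, 0, 0.0009], "grip": 1}, {"dr": [0, 0, 0], "slide": [0, 0, 0.0012], "grip": 1}, {"dr": [0, 0, 0], "slide": [0, 0, 0.0015], "grip": 1}, {"dr": [0, 0, 0], "slide": [0, 0, 0.0015], "grip": 1}, {"dr": [0, 0, 0], "slide": [0, 0, 0.0015], "grip": 1}, {"dr": [0, 0, 0], "slide": [0, 0, 0.0015], "grip": 1}])

```text
time: 14.4
tool_pos: [0.4848, -0.4731, 0.048]
tool_rot: [0.771, 0.637, -0.0, 0.0]
wrist_force: [-2.8, 2.2, 6.9]
opening: 0.013
grasp_force: 61.7
```

Contact: the vertical force changed to +6.9 N. Releasing, then retreating straight up.

Call:
arm_command(rows=[{"dr": [0, 0, 0], "slide": [0, 0, -0.0005], "grip": 0.8}, {"dr": [0, 0, 0], "slide": [0, 0, -0.0005], "grip": 0.6}, {"dr": [0, 0, 0], "slide": [0, 0, -0.0005], "grip": 0.4}, {"dr": [0, 0, 0], "slide": [0, 0, -0.0005], "grip": 0.3}, {"dr": [0, 0, 0], "slide": [0, 0, -0.0005], "grip": 0.3}, {"dr": [0, 0, 0], "slide": [0, 0, -0.0005], "grip": 0.3}, {"dr": [0, 0, 0], "slide": [0, 0, -0.0005], "grip": 0.3}, {"dr": [0, 0, 0], "slide": [0, 0, -0.0005], "grip": 0.3}])

```text
time: 15.4
tool_pos: [0.4847, -0.473, 0.0473]
tool_rot: [0.771, 0.637, 0.0, 0.0]
wrist_force: [0.4, -0.1, 0.0]
opening: 0.06
grasp_force: 0.0
```

Call:
arm_command(rows=[{"dr": [0, 0, 0], "slide": [0, 0, -0.01], "grip": 0.3}, {"dr": [0, 0, 0], "slide": [0, 0, -0.03], "grip": 0.3}, {"dr": [0, 0, 0], "slide": [0, 0, -0.06], "grip": 0.3}, {"dr": [0, 0, 0], "slide": [0, 0, -0.09], "grip": 0.3}, {"dr": [0, 0, 0], "slide": [0, 0, -0.12], "grip": 0.3}, {"dr": [0, 0, 0], "slide": [0, 0, -0.15], "grip": 0.3}, {"dr": [0, 0, 0], "slide": [0, 0, -0.17], "grip": 0.3}, {"dr": [0, 0, 0], "slide": [0, 0, -0.17], "grip": 0.3}])

```text
time: 16.4
tool_pos: [0.4859, -0.4738, 0.2207]
tool_rot: [0.771, 0.637, 0.0, 0.003]
wrist_force: [0.6, -0.0, -0.5]
opening: 0.0597
grasp_force: 0.0
```

```bash
python3 - <<'E'
from h import *
b=snap('wrist','w4');print(read_state()['tool_pos'],read_state()['opening'])
E
```

```text
[ 0.48503737 -0.47330889  0.21894554] 0.06022695912539245
```

View pics/w4.png

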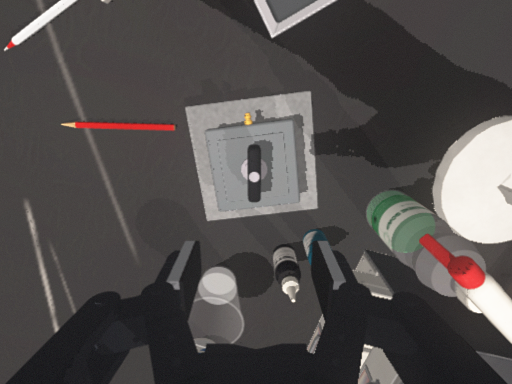

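The lid stands level and tap-up on the mat. Mat corners are (187,107), (310,92), (317,207) and (207,220); lid corners are (207,130), (297,121), (299,203) and (216,210). I'll check the centring and the tap angle.

```bash
python3 - <<'E'
from h import *
a=load('w4')
m=np.array([atz(a,*p,.004) for p in [(187,107),(310,92),(317,207),(207,220)]])
c=np.array([atz(a,*p,.036) for p in [(207,130),(297,121),(299,203),(216,210)]])
print(m.mean(0),c.mean(0))
an=lambda d:np.degrees(np.arctan2(d[1],d[0])).round(1)
print([an(c[i]-c[j]) for i,j in[(0,3),(1,2)]],an(atz(a,254,146,.07)-atz(a,254,200,.07)))
E
```

```text
[ 0.48522966 -0.47520363  0.004     ] [ 0.48422115 -0.47651382  0.036     ]
[np.float64(82.5), np.float64(83.2)] 79.0
```

```bash
python3 -c "from station import *; print(hand_in())"
```

```text
the job is handed in; nothing more can be done
None
```

I opened the vent tap to its stop with the lid in place, lifted the lid off and set it tap-up about 2 mm from the mat's centre. The robot never touched the plain box, and I handed the job in at about 16.5 s; no verdict came back.

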